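# Close the filter drum of the marking machine

### The job

Put the slotted lid back on the leaning filter drum: pass it over the wing nut so that it lies fully home inside the drum's lip with its grip outwards, then turn the wing nut clockwise down onto the lid until it is snug and holds the lid. Leave the other things on the bed where they are.

Things in the scene. Friction and masses are not known exactly. Their poses are not given: they have to be found in the camera images.
- seat (a point): Centre of the flat seating face of the fixed grey filter drum (204 mm across), which leans 0.5 rad towards the robot side. z: out of the face along the stud; y: level; x: up the slope. Lip round the face 5 mm high, 189 mm inside. A 10 mm stud, 56 mm long, stands on the centre and carries the wing nut. Face centre 115 mm above the bed, highest rim 170 mm, top of the nut 160 mm.
- wing_nut (a point): Plain steel wing nut, already on the stud and unable to come off: a flat bar 64 mm long (its own y), 12 mm thick (its own x), 30 mm high in the middle and 38 mm high at the two ears. This point lies on the stud axis, 20 mm above the nut's flat underside; z points outward along the stud. At joint wing = 0 its wings point along the y of seat and its underside is 12.3 mm above the seating face (6.3 mm above the top of a seated lid).
- wing (a joint): Turn of the wing nut in rad, growing clockwise as seen looking down on its top; seat-frame angle of the wings is minus this value from y of seat. Steep thread: the nut goes down 3 mm per rad. It starts between -0.35 and 0.35 and meets a seated lid at about 2.1, from where further turning only presses the lid harder, about 0.1 to 0.3 rad more being snug. It turns with about 0.06 N m of friction and stays where it is left.
- lid_centre (a point): Loose aluminium lid, 0.17 to 0.29 kg: a flat disc 180 mm across, 6 mm thick, with a slot through its centre 82 mm long (its own y) and 26 mm wide (its own x), through which the wing nut passes when its wings lie along the slot. This point is the disc's centre, half-way up its thickness (3 mm above the underside), z normal to the disc on the grip's side. Starts lying flat on the bed, grip upwards. It may be fitted either way round.
- lid_grip (a point): Middle of the lid's black upright grip block: 12 mm thick (lid x), 60 mm long (lid y), standing 40 mm above the disc. Its centre line is 70 mm from lid_centre towards the lid's -x; this point is 30 mm above the disc's underside (24 mm above its top). Axes as lid_centre.
- flange: plain dark steel ring, 150 mm across, 14 mm thick with a 44 mm round hole and no grip, lying flat; origin at centre of underside; not to be used
- bolt: upright dark bolt standing on its 30 mm round head, 65 mm tall; bystander, origin under its centre
- driver: black-handled screwdriver lying on the bed; bystander
- oil: white plastic bottle, 56 mm across, 140 mm tall; bystander, origin under its centre
- carton: cardboard carton 90 x 120 x 70 mm; bystander, origin under its centre
- bar_center (a point): round steel bar, 36 mm thick, 130 mm long; bystander lying; point at its middle
Things that resemble listed ones, but are neither listed nor needed, are in the scene too. What is shaped like the part that bears lid_centre but pink is not meant.

How it is judged:
By the outcome, as a careful person would: the job done as asked, in the order asked, and still so for the second after the job is handed in, with the robot touching nothing.
It also fails if it takes over 64 s, if anything falls off the work surface, if the arm or the gripper's body presses on something with over 40 N, if the wrist force passes 120 N, or if a joint passes its speed limit or range.

### The arm

A 7-joint arm with a two-finger parallel gripper is mounted at the origin on the work surface. World frame = base frame: x ahead of the robot, y to its left, z up, the work surface at z = 0. Lengths are in m, angles in rad, forces in N, time in s.
With the tool pointing down it reaches from about 0.425 to 0.875 m from the base axis. Payload 4.7 kg.
Tool frame: the origin (TCP) lies between the finger pads; the fingertips stand 14 mm ahead of it and the grasp point (between the pads) lies 5 mm behind it; z points along the fingers, y is the line along which they close (so a half turn about z gives the same grasp; the last joint's range is limited). The gripper opens to 87 mm and grips with 3 to 60 N. Pads are 19 mm wide; open, the fingers measure 117 mm over their backs; the gripper's body (75 mm by 190 mm) begins 51 mm behind the grasp point.
Start: joints at [1.15, 0.321, -0.07, 1.45, 0.023, 1.371, -0.057], TCP at [0.274, -0.59, 0.237] pointing down, gripper open.
Joint ranges: [-2.86, 2.86], [-0.3, 2.09], [-1.38, 1.24], [0.06, 2.45], [-1.56, 4.7], [0.09, 2.05], [-2.69, 2.69]. Speed limits (rad/s): [2.57, 2.57, 3.14, 3.14, 3.14, 3.14, 3.14].

### API

Orientations are given as a rotation vector (axis times angle).
In Python, from bench import get_state, get_image, camera_params, close_job gives the robot as it stands. The module is installed in compiled form; this text tells all that it offers.
- The arm moves only by the tool arm_command, never from a script. Its argument "motion" is a list of rows, each a list of 5 numbers: the finger opening in mm, from 0 to 87, then the shift along the tool's x, y, z in mm, then the turn about the tool's z in degrees. In form: [[gripper, x, y, z, spin], ...]. A call has 1 to 5 rows; each row is the pose to reach, as a shift and turn from the pose commanded when the call began, along the tool's axes at that moment; what a row does not reach only later rows make up. A row lasts 1/12 s, in which the tool goes at most 41.7 mm and 7.16 degrees, less where a joint would pass 70% of its speed; a pose out of reach is approached as far as the arm can. A call with a gripper value outside its range is refused whole. The fingers move at their own pace and stop on an object; "newtons" is the grip in N (left out, the last holds). Time passes only in rows, so rows that repeat a pose let the fingers close. It gives the time, the measured TCP pose, the force, the opening and the grip force at its end, in the units of the state.
- get_state(): the state, without advancing time (a new reading comes with each control period).
- get_image(name): name is "side" or "top"; returns (picture, depth): 420x560x3 uint8, red, green, blue; 420x560 float32, m along the optical axis (not along the pixel's ray), 0 where there is no reading.
- camera_params(name): a dict with "intrinsics" (3x3 intrinsics, pixels), "extrinsics" (4x4, takes a point from camera to world coordinates). Camera axes: x right, y down, z forward; pixel columns grow to the right and rows downward; lengths in m; the calibration is good to about 2 mm. A picture is of the moment at which its call begins. camera_params takes no time and is no camera call.
- close_job(): hands the job in; it is judged then, once.
The state is a dict: "time": time; "joint_positions": joint angles; "qd": joint speeds; "joint_torque": joint torques, N m; "position": TCP position; "tool_rot": TCP orientation; "ft_force": force on the tool from outside, world axes, zero at the start; "torque": the same for the moment, N m; "grip_width": opening from 0.0 (shut) to 1.0 (fully open); "grip_force": force on a finger pad.
Only numpy, scipy, OpenCV 4.12 (cv2) and the standard library are available. Lean on these libraries where they do the work, as an engineer would, in place of code of your own. Each camera call takes 0.05 s, during which the arm holds its last target. There are 200 camera calls.

## Working session

There is one attempt and no reset: what is moved stays moved. The work goes in short steps, Python scripts to look and compute and a tool call to move; the robot and the scene stay as the last step left them, time stands still between calls to the robot, and variables do not carry over. Pictures are saved under pics/ and viewed, at most 13 in all, crops included, and the job is handed in when it is done.

Besides the shell and the picture viewer there is one more tool, called after "Emit:" by a JSON object that holds its "method" and its "body". arm_command: Moves the arm, as the interface text tells. Its arguments: {"type":"object","properties":{"motion":{"type":"array"},"newtons":{"type":"number"}},"required":["motion"]}

```bash
mkdir -p pics; python3 - <<'E'
from bench import *
import cv2,numpy as np
np.set_printoptions(precision=4,suppress=True)
print(get_state())
for n in("side","top"):
    p,d=get_image(n);cv2.imwrite(f"pics/{n}0.png",p[:,:,::-1]);np.savez(f"{n}0.npz",p=p,d=d)
    c=camera_params(n);print(n,c["intrinsics"],c["extrinsics"],(d>0).mean())
E
```

```text
{'time': 0.0, 'joint_positions': array([ 1.1501,  0.3218, -0.0701,  1.4517,  0.0226,  1.3708, -0.0569]), 'qd': array([-0.0005, -0.0004, -0.0001, -0.0001, -0.0004,  0.0002, -0.0011]), 'joint_torque': array([  0.0002, -49.1285,  -0.4037, -31.2524,  -0.0639,   0.0436,
         0.0001]), 'position': array([ 0.2735, -0.589 ,  0.2355]), 'tool_rot': array([-3.0658, -0.6773,  0.0008]), 'ft_force': array([-0.2071, -0.3488,  0.246 ]), 'torque': array([-0.0358,  0.0044, -0.0281]), 'grip_force': 0.0, 'grip_width': 1.000917412623928}
side [[393.2293   0.     278.5783]
 [  0.     393.2293 216.8006]
 [  0.       0.       1.    ]] [[-0.9439 -0.147   0.2956  0.2072]
 [-0.3292  0.486  -0.8096  0.7491]
 [-0.0247 -0.8615 -0.5071  0.5863]
 [ 0.      0.      0.      1.    ]] 0.9961649659863946
top [[467.2586   0.     285.0695]
 [  0.     467.2586 207.7467]
 [  0.       0.       1.    ]] [[ 0.0104 -0.9821  0.188   0.2421]
 [-0.9998 -0.0138 -0.017   0.007 ]
 [ 0.0193 -0.1878 -0.982   1.4194]
 [ 0.      0.      0.      1.    ]] 0.9959056122448979
```

View pics/side0.png

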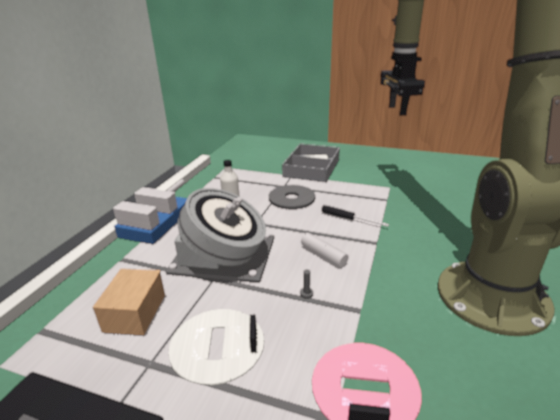

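View pics/top0.png

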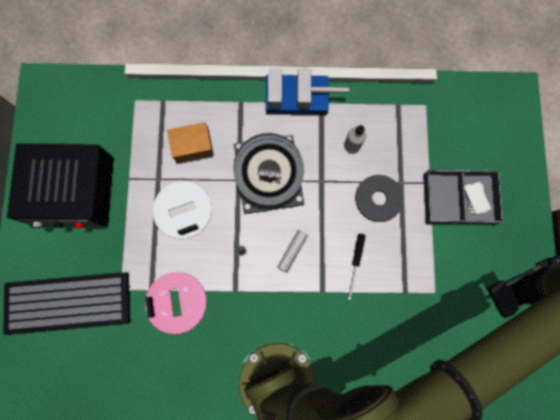

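In the side view: the white lid is at (217,343) with its grip at (253,332), the drum at (222,225) and the nut at (233,208). In the top view: the lid is at (182,209) with its grip at (188,230), and the drum at (269,171).

What could be taken for the lid, in top-view pixels:
- White disc (182,209), slotted, with a black grip. This is my choice.
- Pink slotted disc (176,303), excluded by its colour.
- Dark flange (379,198), which has a round hole and no grip.
- White drum face (269,171), which is fixed.

Next I'll measure, with one close crop.

```bash
cat > h.py <<'E'
from bench import *
import cv2,numpy as np
np.set_printoptions(precision=4,suppress=True)
def cloud(n,d):
    c=camera_params(n);K=c["intrinsics"];v,u=np.mgrid[:420,:560]
    P=np.stack([(u-K[0,2])/K[0,0]*d,(v-K[1,2])/K[1,1]*d,d,np.ones_like(d)],-1)
    return (P@c["extrinsics"].T)[...,:3]
def ray(n,px,z):
    c=camera_params(n);K=c["intrinsics"];E=c["extrinsics"]
    r=E[:3,:3]@np.linalg.solve(K,[px[0],px[1],1.]);o=E[:3,3]
    return o+r*(z-o[2])/r[2]
def pix(n,p):
    c=camera_params(n);E=c["extrinsics"];q=c["intrinsics"]@(E[:3,:3].T@(np.asarray(p)-E[:3,3]));return q[:2]/q[2]
def crop(n,p,box,name,k):
    x0,y0,x1,y1=box;cv2.imwrite(name,cv2.resize(p[y0:y1,x0:x1,::-1],None,fx=k,fy=k,interpolation=cv2.INTER_CUBIC))
E
python3 - <<'E'
from h import *
R={n:np.load(n+"0.npz") for n in("side","top")}
# lid: grey-white vs bed: use region, brightness
for n,box in(("top",(145,170,220,250)),("side",(160,300,272,390))):
    p=R[n]["p"];x0,y0,x1,y1=box;g=p[y0:y1,x0:x1].astype(int);mx=g.max(2);C=cloud(n,R[n]["d"])[y0:y1,x0:x1]
    m=(mx<70)&(C[...,2]>.02); m=m.astype(np.uint8)
    k,l,s,c=cv2.connectedComponentsWithStats(m)
    for i in range(1,k):
        if s[i,4]>15:
            q=c[i]+[x0,y0]; zz=np.median(C[l==i][:,2]);rr=cv2.minAreaRect(np.argwhere(l==i)[:,::-1].astype(np.float32))
            print(n,"dark",s[i,4],q,zz,np.median(C[l==i],0),"top-plane",ray(n,q,.046 if n=="top" else .03),rr)
    # disc by edge: bright pixels
    m=((mx>np.percentile(mx,55))).astype(np.uint8)
    cs,_=cv2.findContours(m,cv2.RETR_CCOMP,cv2.CHAIN_APPROX_NONE)
    for c in cs:
        if cv2.contourArea(c)>60 and len(c)>20:
            e=cv2.fitEllipse(c);q=np.array(e[0])+[x0,y0];print(n,"cont",cv2.contourArea(c),q,e[1],e[2],ray(n,q,.006))
# drum face
C=cloud("top",R["top"]["d"])
p=R["top"]["p"]
reg=np.zeros((420,560),bool);reg[140:205,235:303]=1
P=C[reg&(p.min(2)>140)&(C[...,2]>.08)];print(len(P))
mu=np.median(P,0)
for _ in range(5):
    s=np.linalg.svd(P-mu)[2][2]; r=(P-mu)@s; k=abs(r)<.006; P2=P[k]; mu=P2.mean(0); s=np.linalg.svd(P2-mu)[2][2]
print("face n",s*np.sign(s[2]),mu,k.sum(),r[k].std())
a=R["top"]["p"];b=R["side"]["p"]
A=cv2.resize(a[135:210,232:307],(400,400),interpolation=2);B=cv2.resize(b[180:260,175:275],(400,400),interpolation=2)
L=cv2.resize(a[170:250,145:225],(400,200*2),interpolation=2)
cv2.imwrite("pics/crop1.png",np.hstack([A,B])[:,:,::-1]);cv2.imwrite("pics/crop2.png",L[:,:,::-1])
E
```

```text
top dark 70 [187.6143 229.4857] 0.042926241703906576 [0.4372 0.2725 0.0429] top-plane [0.4356 0.2705 0.046 ] ((42.6849365234375, 59.49314880371094), (3.9793992042541504, 18.024335861206055), 69.44395446777344)
top cont 194.5 [188.7758 243.6718] (8.61789608001709, 58.12578201293945) 96.16170501708984 [0.398  0.2726 0.006 ]
top cont 2443.5 [184.8521 208.3613] (52.514198303222656, 66.52159881591797) 83.02655029296875 [0.5065 0.2899 0.006 ]
top cont 267.5 [180.3419 208.6072] (10.748370170593262, 34.99816131591797) 68.57197570800781 [0.5055 0.3036 0.006 ]
side dark 145 [252.8345 332.4345] 0.04594344333728173 [0.4306 0.2916 0.0459] top-plane [0.4375 0.2762 0.03  ] ((93.0, 31.5), (31.0, 4.0), 90.0)
side cont 4872.5 [214.1278 345.9126] (71.19953155517578, 90.89144897460938) 73.2457504272461 [0.5041 0.309  0.006 ]
side cont 541.5 [215.811  343.1662] (17.650835037231445, 43.24009323120117) 9.165077209472656 [0.5041 0.3021 0.006 ]
962
face n [0.9    0.3389 0.274 ] [0.5998 0.0315 0.1238] 101 0.0034609301404461656
```

View pics/crop1.png

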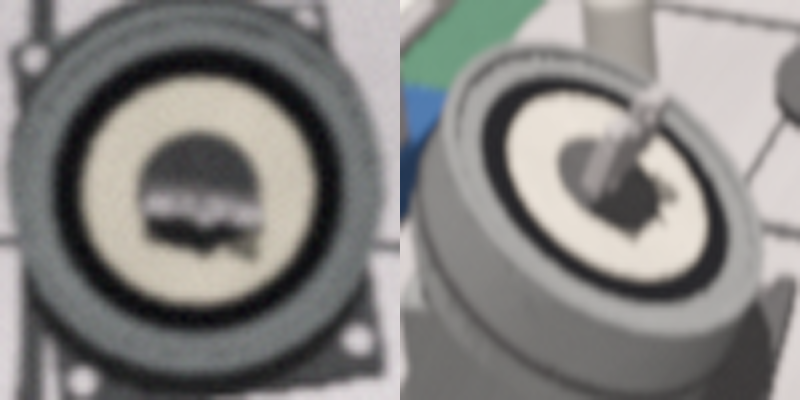

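View pics/crop2.png

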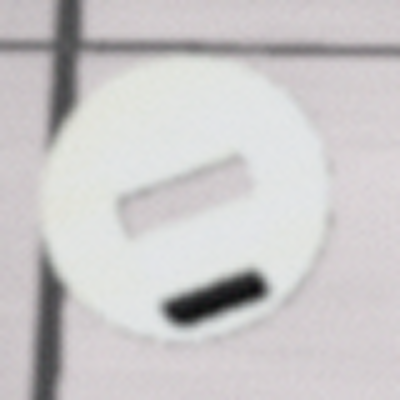

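The crops show the white slotted disc with its black grip (top pixel ~(188,230)). The slot is tilted about 20° in the image. The nut bar runs almost level at top pixels (259,173)–(281,175), while the drum's base plate is yawed about 8°. Next I'll measure the drum pose and the wing angle.

```bash
python3 - <<'E'
from h import *
R={n:np.load(n+"0.npz") for n in("side","top")}
allP=[];N={}
for n,box in(("top",(240,140,300,205)),("side",(190,185,262,255))):
    p=R[n]["p"].astype(int);x0,y0,x1,y1=box
    reg=np.zeros((420,560),bool);reg[y0:y1,x0:x1]=1
    be=reg&(p[...,0]-p[...,2]>12)&(p[...,0]>140)
    k,l,s,c=cv2.connectedComponentsWithStats(be.astype(np.uint8));i=1+np.argmax(s[1:,4]);be=l==i
    h=cv2.convexHull(np.argwhere(be)[:,::-1].astype(np.float32));e=cv2.fitEllipse(h);N[n]=e
    print(n,be.sum(),e,"at .115",ray(n,e[0],.115))
    C=cloud(n,R[n]["d"]);er=cv2.erode(be.astype(np.uint8),np.ones((3,3)))>0
    P=C[er];P=P[(P[:,2]>.06)&(P[:,2]<.17)]
    A=np.c_[P[:,:2],np.ones(len(P))];k=np.ones(len(P),bool)
    for _ in range(6):
        w=np.linalg.lstsq(A[k],P[k,2],rcond=None)[0];r=P[:,2]-A@w;k=abs(r)<max(.003,2*r[k].std()) if _==0 else abs(r)<.004
    nn=np.array([-w[0],-w[1],1]);nn/=np.linalg.norm(nn)
    print(" plane n",nn,"lean",np.arccos(nn[2]),"yaw of upslope",np.degrees(np.arctan2(-nn[1],-nn[0])),k.sum(),len(P),"z at c",np.r_[ray(n,e[0],.115)[:2],1]@w)
    # nut points: inside, high above plane
    Q=C[reg];hgt=(Q-np.r_[ray(n,e[0],.115)])@nn
    G=p[reg];m=(hgt>.03)&(hgt<.052)
    q=Q[m];print(" nut pts",m.sum(),q.mean(0) if m.any() else 0)
    if m.sum()>8:
        v=np.linalg.svd(q[:,:2]-q[:,:2].mean(0))[2][0];print("  dir",v,np.ptp(q,axis=0),np.degrees(np.arctan2(v[1],v[0])))
# two-ray centre
rs=[]
A=0;b=0
for n,e in N.items():
    c=camera_params(n);E=c["extrinsics"];d=E[:3,:3]@np.linalg.solve(c["intrinsics"],[*e[0],1]);d/=np.linalg.norm(d);M=np.eye(3)-np.outer(d,d);A=A+M;b=b+M@E[:3,3]
print("tri",np.linalg.solve(A,b))
E
```

```text
top 952 ((268.734619140625, 170.27162170410156), (41.45109558105469, 42.53131103515625), 72.6036148071289) at .115 [0.6013 0.0327 0.115 ]
 plane n [-0.4728 -0.0822  0.8773] lean 0.500547101364322 yaw of upslope 9.862057595026364 554 683 z at c 0.11538657203125852
 nut pts 108 [0.5822 0.0282 0.1541]
  dir [-0.0719 -0.9974] [0.0206 0.0617 0.0256] -94.12088327782045
side 929 ((226.28639221191406, 216.85888671875), (31.313276290893555, 53.614036560058594), 117.33659362792969) at .115 [0.601 0.033 0.115]
 plane n [-0.4718 -0.0807  0.878 ] lean 0.49912798323488 yaw of upslope 9.710333012800108 673 673 z at c 0.11763894676613468
 nut pts 138 [0.5795 0.0373 0.1529]
  dir [0.1438 0.9896] [0.0213 0.0661 0.028 ] 81.73453076092386
tri [0.6013 0.0327 0.1148]
```

Seat is at (0.601, 0.033, 0.115), with lean 0.50 and upslope yaw 9.8°, which agrees with the given sizes. The wing angle is about +0.27. The lid grip is at about (0.438, 0.275), with lid x yaw 20.5°. I'll hold the grip by its 60 mm ends, so that the lid can droop about the level axis. Next I'll set up a move helper.

```bash
cat >> h.py <<'E'
from scipy.spatial.transform import Rotation as Ro
def to(*targets):
    s=get_state();R=Ro.from_rotvec(s["tool_rot"]).as_matrix();y0=np.degrees(np.arctan2(R[1,1],R[0,1]))
    print("t %.2f pos"%s["time"],s["position"],"yaw %.1f"%y0,"tilt",R[:2,2],"F",s["ft_force"],"T",s["torque"],"w %.1f gf %.1f"%(s["grip_width"]*87,s["grip_force"]),"q7 %.2f"%s["joint_positions"][6])
    for t in targets:
        print(np.round(R.T@(np.array(t[:3])-s["position"])*1000,1),"spin %.1f"%(y0-t[3]))
E
python3 -c "
from h import *
to((.5,-.2,.24,-69.5),(.438,.275,.12,-69.5),(.438,.275,.026,-69.5))"
```

```text
t 0.10 pos [ 0.2735 -0.5891  0.2356] yaw -65.1 tilt [-0.0008  0.0015] F [-0.04   -0.4316  0.3898] T [ 0.0206 -0.0039 -0.0017] w 86.8 gf 0.0 q7 -0.06
[ 369.3 -257.5   -4. ] spin 4.4
[ 513.2 -714.2  116.7] spin 4.4
[ 513.2 -714.1  210.7] spin 4.4
```

Emit:
{"method": "arm_command", "body": {"motion": [[87,34,-24,0,1],[87,68,-48,0,2],[87,102,-71,0,3],[87,136,-95,0,4],[87,170,-119,0,4.4]]}}

```text
time: 0.52
position: [0.3782, -0.408, 0.2361]
tool_rot: [-3.091, -0.558, 0.001]
ft_force: [1.0, -0.5, -0.9]
grip_width: 0.999
grip_force: 0.0
```

```bash
python3 -c "
from h import *
to((.5,-.2,.24,-69.5),(.438,.275,.12,-69.5),(.438,.275,.026,-69.5))"
```

```text
t 0.52 pos [ 0.3782 -0.408   0.2361] yaw -69.6 tilt [-0.0006  0.0004] F [ 0.9725 -0.5374 -0.9334] T [ 0.0252 -0.0702  0.0101] w 86.9 gf 0.0 q7 -0.46
[ 186.8 -152.4   -3.9] spin -0.1
[ 294.7 -619.   116.3] spin -0.1
[ 294.7 -619.   210.3] spin -0.1
```

Emit:
{"method": "arm_command", "body": {"motion": [[87,32,-26,0,0],[87,64,-52,0,0],[87,96,-78,0,0],[87,128,-104,0,0],[87,160,-130,0,0]]}}

```text
time: 0.93
position: [0.4825, -0.2302, 0.2363]
tool_rot: [3.091, 0.559, -0.001]
ft_force: [0.8, -0.4, -0.7]
grip_width: 1.003
grip_force: 0.0
```

Emit:
{"method": "arm_command", "body": {"motion": [[87,11,-39,0,0],[87,22,-78,0,0],[87,33,-117,0,0],[87,44,-156,0,0],[87,55,-195,0,0]]}}

```text
time: 1.35
position: [0.4645, -0.0284, 0.2362]
tool_rot: [3.091, 0.559, -0.001]
ft_force: [0.9, -0.4, 0.3]
grip_width: 1.003
grip_force: 0.0
```

Emit:
{"method": "arm_command", "body": {"motion": [[87,11,-38,10,0],[87,22,-76,20,0],[87,33,-114,35,0],[87,44,-152,50,0],[87,55,-190,65,0]]}}

```text
time: 1.77
position: [0.4497, 0.1667, 0.1717]
tool_rot: [3.091, 0.559, 0.001]
ft_force: [1.2, 0.7, 0.0]
grip_width: 1.004
grip_force: 0.0
```

Emit:
{"method": "arm_command", "body": {"motion": [[87,8,-34,10,0],[87,16,-68,20,0],[87,24,-104,30,0],[87,24,-104,40,0],[87,24,-104,50,0]]}}

```text
time: 2.18
position: [0.435, 0.2733, 0.1214]
tool_rot: [-3.089, -0.567, 0.001]
ft_force: [-0.5, -0.4, 0.1]
grip_width: 0.998
grip_force: 0.0
```

```bash
python3 - <<'E'
from h import *
to((.438,.275,.12,-69.5),(.438,.275,.026,-69.5))
p,_=get_image("side");q,_=get_image("top")
A=cv2.resize(p[260:400,160:340],(450,350),interpolation=2);B=cv2.resize(q[170:250,145:225],(350,350),interpolation=2)
cv2.imwrite("pics/near.png",np.hstack([A,B])[:,:,::-1])
E
```

```text
t 2.18 pos [0.435  0.2733 0.1214] yaw -69.2 tilt [-0.0011  0.0009] F [-0.5061 -0.4474  0.0733] T [-0.0368 -0.0423 -0.0268] w 86.9 gf 0.0 q7 -1.96
[ 3.4 -0.5  1.4] spin 0.3
[ 3.4 -0.4 95.4] spin 0.3
```

View pics/near.png

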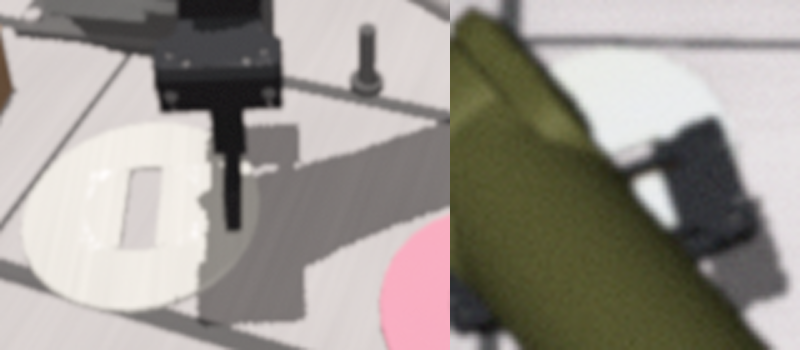

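The gripper stands over the grip, with the finger at side pixel ~(253,340) hiding it. It is lined up as planned, so I'll go down and close.

Emit:
{"method": "arm_command", "body": {"motion": [[87,3,0,30,0],[87,3,0,55,0],[87,3,0,75,0],[87,3,0,90,0],[87,3,0,95,0]]}}

```text
time: 2.7
position: [0.4388, 0.2689, 0.0251]
tool_rot: [3.09, 0.554, -0.006]
ft_force: [-1.5, -0.8, 0.1]
grip_width: 1.0
grip_force: 0.0
```

Emit:
{"method": "arm_command", "body": {"motion": [[50,0,0,0,0],[50,0,0,0,0],[50,0,0,0,0],[50,0,0,0,0],[50,0,0,0,0]], "newtons": 45}}

```text
time: 3.12
position: [0.4399, 0.2724, 0.0282]
tool_rot: [-3.091, -0.559, -0.003]
ft_force: [-1.0, 0.8, 0.7]
grip_width: 0.708
grip_force: 0.7
```

Emit:
{"method": "arm_command", "body": {"motion": [[50,0,0,0,0],[50,0,0,-5,0],[50,0,0,-15,0],[50,0,0,-30,0],[50,0,0,-50,0]]}}

```text
time: 3.53
position: [0.4378, 0.2712, 0.077]
tool_rot: [3.09, 0.56, -0.005]
ft_force: [0.1, -0.1, -2.9]
grip_width: 0.685
grip_force: 44.9
```

```bash
python3 - <<'E'
from h import *
to()
p,_=get_image("side");q,_=get_image("top")
A=cv2.resize(p[230:400,150:350],(412,350),interpolation=2);B=cv2.resize(q[165:255,145:235],(350,350),interpolation=2)
cv2.imwrite("pics/lift.png",np.hstack([A,B])[:,:,::-1])
E
```

```text
t 3.53 pos [0.4378 0.2712 0.077 ] yaw -69.5 tilt [-0.0033 -0.0015] F [ 0.0749 -0.0626 -2.8959] T [-0.0409  0.1327  0.0361] w 59.6 gf 44.9 q7 -2.01
```

View pics/lift.png

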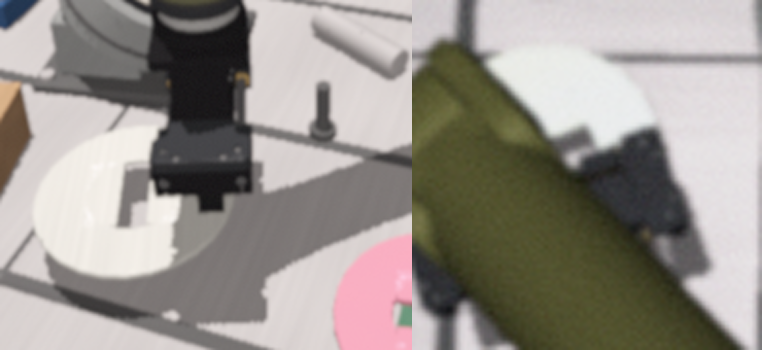

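The grasp is good: opening 59.6 mm, grip 45 N, and the lid is level and clear of the bed. Next I'll raise it and turn it 159°.

Emit:
{"method": "arm_command", "body": {"motion": [[50,0,0,-35,-5],[50,0,0,-70,-12],[50,0,0,-105,-19],[50,0,0,-140,-26],[50,0,0,-170,-33]], "newtons": 55}}

```text
time: 4.05
position: [0.439, 0.2719, 0.2488]
tool_rot: [2.8, 1.423, 0.0]
ft_force: [0.8, -0.3, -2.9]
grip_width: 0.683
grip_force: 54.9
```

Emit:
{"method": "arm_command", "body": {"motion": [[50,0,0,-10,-7],[50,0,0,-20,-14],[50,0,0,-20,-21],[50,0,0,-20,-28],[50,0,0,-20,-35]]}}

```text
time: 4.47
position: [0.439, 0.2716, 0.2666]
tool_rot: [2.243, 2.199, -0.002]
ft_force: [0.1, 0.2, -2.4]
grip_width: 0.685
grip_force: 54.9
```

Emit:
{"method": "arm_command", "body": {"motion": [[50,0,0,0,-7],[50,0,0,0,-14],[50,0,0,0,-21],[50,0,0,0,-28],[50,0,0,0,-35]]}}

```text
time: 4.88
position: [0.4389, 0.2716, 0.2664]
tool_rot: [-1.478, -2.772, 0.002]
ft_force: [-0.1, 1.0, -2.9]
grip_width: 0.677
grip_force: 54.9
```

Emit:
{"method": "arm_command", "body": {"motion": [[50,0,0,0,-7],[50,0,0,0,-14],[50,0,0,0,-21],[50,0,0,0,-28],[50,0,0,0,-35]]}}

```text
time: 5.3
position: [0.439, 0.2717, 0.2664]
tool_rot: [-0.576, -3.088, 0.002]
ft_force: [0.3, 0.3, -2.2]
grip_width: 0.681
grip_force: 54.9
```

```bash
python3 -c "
from h import *
to((.58,.022,.30,89.5),(.614,.027,.234,89.5))"
```

```text
t 5.30 pos [0.439  0.2717 0.2664] yaw 68.9 tilt [-0.0004 -0.001 ] F [ 0.3327  0.3331 -2.1652] T [ 0.033  -0.2112  0.0149] w 59.2 gf 54.9 q7 0.53
[-221.6 -182.1  -33.4] spin -20.6
[-251.5 -165.1   32.6] spin -20.6
```

Emit:
{"method": "arm_command", "body": {"motion": [[50,-28,-23,-6,-4],[50,-56,-46,-12,-8],[50,-84,-69,-18,-12],[50,-112,-92,-25,-16],[50,-140,-115,-33,-20.6]]}}

```text
time: 5.72
position: [0.5276, 0.1118, 0.2997]
tool_rot: [-0.019, -3.141, 0.002]
ft_force: [0.2, 0.4, -1.5]
grip_width: 0.685
grip_force: 54.9
```

```bash
python3 -c "
from h import *
to((.58,.022,.30,89.5),(.614,.027,.234,89.5))"
```

```text
t 5.72 pos [0.5276 0.1118 0.2997] yaw 89.3 tilt [-0.0004 -0.0013] F [ 0.2068  0.3969 -1.47  ] T [ 0.1209 -0.2994 -0.0668] w 59.6 gf 54.9 q7 1.21
[-53.4 -89.2  -0.2] spin -0.2
[-87.4 -83.7  65.8] spin -0.2
```

Emit:
{"method": "arm_command", "body": {"motion": [[50,-18,-30,0,0],[50,-36,-60,0,0],[50,-53,-89,0,0],[50,-53,-89,0,0],[50,-53,-89,0,0]]}}

```text
time: 6.13
position: [0.5795, 0.0207, 0.2986]
tool_rot: [-0.033, -3.139, -0.001]
ft_force: [-0.2, 0.4, -2.4]
grip_width: 0.687
grip_force: 54.9
```

Emit:
{"method": "arm_command", "body": {"motion": [[50,0,0,0,0],[50,0,0,0,0]], "newtons": 15}}

```text
time: 6.3
position: [0.5784, 0.0256, 0.3]
tool_rot: [-0.021, -3.141, -0.0]
ft_force: [0.4, 0.3, -2.7]
grip_width: 0.691
grip_force: 15.0
```

```bash
cat >> h.py <<'E'
def lid():
    s=get_state();T=s["position"]
    for n in("side","top"):
        p,d=get_image(n);C=cloud(n,d);p=p.astype(int)
        m=(p.min(2)>150)&(C[...,2]>.10)&(np.linalg.norm(C-T,axis=-1)<.22)&(p.max(2)-p.min(2)<30)
        k,l,st,c=cv2.connectedComponentsWithStats(m.astype(np.uint8))
        if k<2: print(n,"none");continue
        i=1+np.argmax(st[1:,4]);m=cv2.erode((l==i).astype(np.uint8),np.ones((3,3)))>0;P=C[m]
        if len(P)<30: print(n,"few",len(P));continue
        k=np.ones(len(P),bool)
        for _ in range(6):
            mu=P[k].mean(0);v=np.linalg.svd(P[k]-mu,full_matrices=False)[2][2];r=(P-mu)@v;k=abs(r)<max(.004,2*np.median(abs(r)))
        v*=np.sign(v[2]);print(n,len(P),k.sum(),"n",v,"tilt %.3f dir %.1f"%(np.arccos(v[2]),np.degrees(np.arctan2(v[1],v[0]))),"range",P[k].min(0),P[k].max(0),"pivot height over top",(T+[0,0,.005]-mu)@v)
    return p
E
python3 -c "
from h import *
to();lid()"
```

```text
t 6.30 pos [0.5784 0.0256 0.3   ] yaw 89.2 tilt [-0.0005  0.0003] F [ 0.4088  0.2818 -2.7486] T [ 0.1507 -0.2477 -0.0215] w 60.1 gf 15.0 q7 1.32
side 586 586 n [-0.2526  0.0141  0.9675] tilt 0.256 dir 176.8 range [0.432  0.0451 0.2391] [0.5374 0.1167 0.2676] pivot height over top 0.025537354336568913
top 504 465 n [-0.3362  0.0152  0.9417] tilt 0.343 dir 177.4 range [0.4422 0.0508 0.2273] [0.5344 0.1106 0.263 ] pivot height over top 0.026215149686411116
```

Emit:
{"method": "arm_command", "body": {"motion": [[50,0,0,0,0]], "newtons": 55}}

```text
time: 6.48
position: [0.5787, 0.0251, 0.3004]
tool_rot: [0.021, 3.141, -0.001]
ft_force: [-0.6, -0.1, -1.7]
grip_width: 0.687
grip_force: 55.0
```

```bash
python3 -c "
from h import *
to();lid()"
```

```text
t 6.48 pos [0.5787 0.0251 0.3004] yaw 89.2 tilt [ 0.0004 -0.0006] F [-0.5987 -0.1411 -1.6541] T [ 0.0694 -0.2687  0.0463] w 59.8 gf 55.0 q7 1.32
side 554 554 n [-0.3831  0.0106  0.9237] tilt 0.393 dir 178.4 range [0.4447 0.0479 0.2203] [0.5379 0.1149 0.2601] pivot height over top 0.025850770192913597
top 463 424 n [-0.3802  0.0029  0.9249] tilt 0.390 dir 179.6 range [0.4482 0.0511 0.219 ] [0.536  0.1107 0.2592] pivot height over top 0.02821394951308251
```

Emit:
{"method": "arm_command", "body": {"motion": [[50,0,0,0,0]], "newtons": 16}}

```text
time: 6.67
position: [0.5789, 0.0243, 0.3003]
tool_rot: [0.023, 3.141, -0.001]
ft_force: [-0.1, -0.7, -2.9]
grip_width: 0.689
grip_force: 16.0
```

Emit:
{"method": "arm_command", "body": {"motion": [[50,0,0,0,0]], "newtons": 55}}

```text
time: 6.75
position: [0.5789, 0.0241, 0.3003]
tool_rot: [0.024, 3.141, -0.0]
ft_force: [-0.6, 0.2, -1.4]
grip_width: 0.684
grip_force: 55.0
```

```bash
python3 -c "
from h import *
p=lid();to((.58,.022,.30,89.5),(.614,.027,.234,89.5))
q,_=get_image('side')
A=cv2.resize(q[100:280,130:330],(400,360),interpolation=2);B=cv2.resize(p[90:240,190:340].astype(np.uint8),(360,360),interpolation=2)
cv2.imwrite('pics/droop.png',np.hstack([A,B])[:,:,::-1])"
```

```text
side 565 565 n [-0.3844  0.0147  0.923 ] tilt 0.395 dir 177.8 range [0.4438 0.0479 0.2202] [0.5375 0.1142 0.2591] pivot height over top 0.025752859727580478
top 479 441 n [-0.3964  0.0264  0.9177] tilt 0.409 dir 176.2 range [0.4489 0.0511 0.2172] [0.5355 0.1106 0.259 ] pivot height over top 0.025168407673719147
t 6.85 pos [0.579  0.0239 0.3002] yaw 89.1 tilt [ 0.     -0.0002] F [ 0.1872  0.7084 -2.0162] T [ 0.1098 -0.2386  0.0112] w 59.7 gf 55.0 q7 1.32
[-1.1 -1.9  0.2] spin -0.4
[-35.    3.6  66.2] spin -0.4
```

View pics/droop.png

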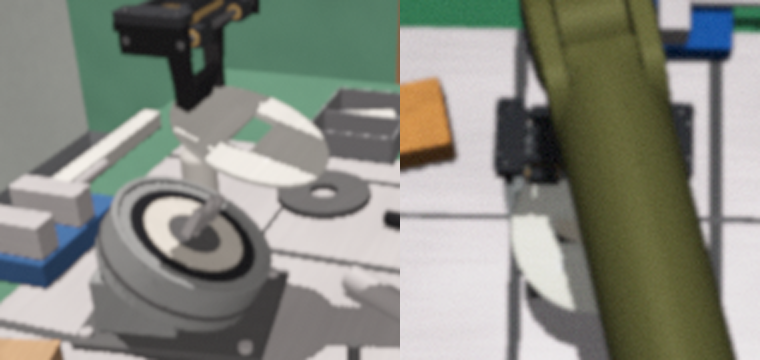

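The lid hangs tilted about 0.40 rad from the pads, above the drum, with its low side towards the robot. It needs a little more droop.

Emit:
{"method": "arm_command", "body": {"motion": [[50,0,0,0,0]], "newtons": 11}}

```text
time: 6.98
position: [0.579, 0.0239, 0.3002]
tool_rot: [-0.024, -3.141, 0.0]
ft_force: [0.3, 0.2, -2.7]
grip_width: 0.688
grip_force: 11.0
```

Emit:
{"method": "arm_command", "body": {"motion": [[50,0,0,0,0]], "newtons": 55}}

```text
time: 7.07
position: [0.579, 0.0239, 0.3002]
tool_rot: [0.024, 3.141, -0.0]
ft_force: [0.1, -0.4, -2.5]
grip_width: 0.683
grip_force: 55.0
```

```bash
python3 -c "
from h import *
p=lid();to((.58,.022,.30,89.5),(.614,.027,.234,89.5))"
```

```text
side 542 542 n [-0.4372  0.0174  0.8992] tilt 0.453 dir 177.7 range [0.4508 0.0476 0.2136] [0.5395 0.114  0.2565] pivot height over top 0.02523068672097483
top 394 363 n [-0.4383  0.02    0.8986] tilt 0.454 dir 177.4 range [0.4533 0.0517 0.2106] [0.5348 0.1089 0.2551] pivot height over top 0.02673049768191455
t 7.17 pos [0.579  0.0239 0.3002] yaw 89.1 tilt [-0.0001 -0.0001] F [-1.1572  0.0858 -1.6124] T [ 0.0999 -0.2155 -0.0225] w 59.6 gf 55.0 q7 1.32
[-1.  -1.9  0.2] spin -0.4
[-35.    3.6  66.2] spin -0.4
```

Emit:
{"method": "arm_command", "body": {"motion": [[50,-15,2,15,0],[50,-37,3,30,0],[50,-37,3,45,0],[50,-37,3,60,0],[50,-37,3,68,0]]}}

```text
time: 7.58
position: [0.6154, 0.0262, 0.2299]
tool_rot: [-0.024, -3.138, -0.001]
ft_force: [-0.2, 0.2, -1.6]
grip_width: 0.686
grip_force: 55.0
```

```bash
python3 -c "
from h import *
p=lid();to((.6157,.027,.232,89.1),(.643,.0317,.181,89.1))
q,_=get_image('side')
A=cv2.resize(q[140:280,150:310],(640,560),interpolation=2)
cv2.imwrite('pics/above.png',A[:,:,::-1])"
```

```text
side 567 567 n [-0.427   0.0064  0.9042] tilt 0.441 dir 179.1 range [0.4837 0.044  0.1427] [0.5738 0.1163 0.1868] pivot height over top 0.02668475838869109
top 408 363 n [-0.4267 -0.0117  0.9043] tilt 0.441 dir -178.4 range [0.4885 0.0492 0.1388] [0.5715 0.1126 0.1838] pivot height over top 0.029842698709569612
t 7.68 pos [0.6151 0.026  0.2306] yaw 89.1 tilt [-0.0031 -0.    ] F [-0.3325 -0.1924 -2.2847] T [ 0.1835 -0.187   0.0018] w 59.6 gf 55.0 q7 1.25
[-0.6  1.  -1.4] spin 0.0
[-28.    6.1  49.5] spin 0.0
```

View pics/above.png

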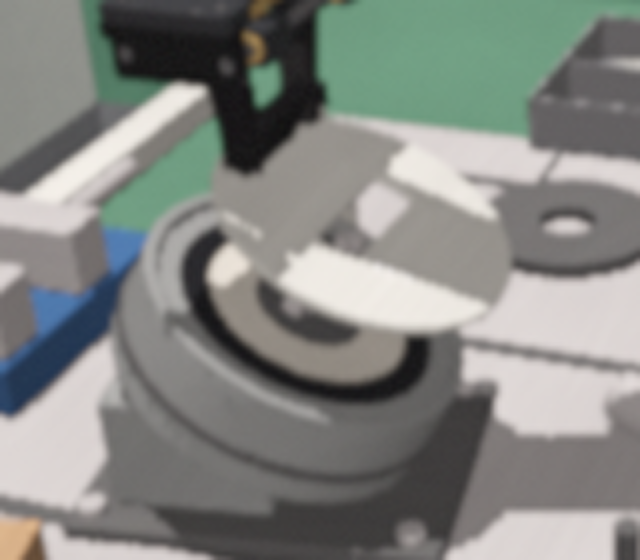

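The lid is above the drum. The nut end shows through the slot at crop (345,230), which fits the stud lying in line. I'll go down along the stud axis and watch the force.

Emit:
{"method": "arm_command", "body": {"motion": [[50,-3,0.6,5,0],[50,-6,1.2,10,0],[50,-9,1.8,15,0],[50,-11.5,2.4,20,0],[50,-14,3,25,0]]}}

```text
time: 8.15
position: [0.6305, 0.0291, 0.2068]
tool_rot: [0.025, 3.141, -0.0]
ft_force: [0.5, -0.2, -2.4]
grip_width: 0.684
grip_force: 55.0
```

Emit:
{"method": "arm_command", "body": {"motion": [[50,-3,0.6,5,0],[50,-6,1.2,10,0],[50,-8,1.6,14,0],[50,-10,2,18,0]]}}

```text
time: 8.48
position: [0.6403, 0.031, 0.1886]
tool_rot: [-0.024, -3.141, -0.0]
ft_force: [0.1, -0.1, -2.1]
grip_width: 0.682
grip_force: 55.0
```

```bash
python3 -c "
from h import *
p=lid();to((.643,.0317,.181,89.1))"
```

```text
side 536 536 n [-0.4328  0.0063  0.9015] tilt 0.448 dir 179.2 range [0.5102 0.0473 0.1014] [0.6003 0.1212 0.1441] pivot height over top 0.02629675117015754
top 382 328 n [-0.4426  0.0113  0.8967] tilt 0.459 dir 178.5 range [0.5209 0.0508 0.1033] [0.5997 0.1193 0.141 ] pivot height over top 0.02722590847903781
t 8.58 pos [0.6401 0.031  0.1883] yaw 89.1 tilt [-0.0009  0.0002] F [-0.283  -0.4171 -2.1573] T [ 0.0919 -0.3047 -0.0379] w 59.6 gf 55.0 q7 1.22
[-2.9  0.7  7.3] spin 0.0
```

Emit:
{"method": "arm_command", "body": {"motion": [[50,-1.5,0.4,3,0],[50,-3,0.7,6,0],[50,-4,0.9,8,0]]}}

```text
time: 8.83
position: [0.6442, 0.0318, 0.181]
tool_rot: [0.024, 3.141, -0.0]
ft_force: [-0.2, -0.1, -2.7]
grip_width: 0.683
grip_force: 55.0
```

Emit:
{"method": "arm_command", "body": {"motion": [[50,-1,0.2,1.5,0],[50,-1.5,0.3,3,0],[50,-2,0.4,4,0]]}}

```text
time: 9.08
position: [0.6461, 0.0321, 0.1774]
tool_rot: [-0.024, -3.141, 0.0]
ft_force: [-2.4, -1.2, 4.1]
grip_width: 0.685
grip_force: 55.0
```

```bash
python3 -c "
from h import *
p=lid();to((.643,.0317,.181,89.1))"
```

```text
side 446 437 n [-0.4231  0.0196  0.9059] tilt 0.437 dir 177.4 range [0.5359 0.0541 0.1005] [0.6047 0.1282 0.1336] pivot height over top 0.026135368796571523
top 311 274 n [-0.4311  0.0249  0.902 ] tilt 0.447 dir 176.7 range [0.5419 0.0598 0.1022] [0.6026 0.1204 0.1322] pivot height over top 0.026098395306750614
t 9.18 pos [0.646  0.0321 0.1776] yaw 89.1 tilt [-0.0003 -0.0003] F [-0.9409 -0.5225  0.5489] T [0.0847 0.1007 0.1229] w 59.6 gf 55.0 q7 1.21
[ 3.  -0.5 -3.4] spin 0.0
```

Emit:
{"method": "arm_command", "body": {"motion": [[50,0,0,0,0],[50,0,0,0,0],[50,0,0,1,0],[50,0,0,2,0],[50,0,0,3,0]], "newtons": 4}}

```text
time: 9.6
position: [0.6464, 0.0318, 0.1743]
tool_rot: [0.025, 3.141, -0.001]
ft_force: [0.2, -2.5, 0.5]
grip_width: 0.693
grip_force: 4.1
```

```bash
python3 -c "
from h import *
p=lid();to((.643,.0317,.181,89.1))"
```

```text
side 451 445 n [-0.4527 -0.0065  0.8916] tilt 0.470 dir -179.2 range [0.5443 0.059  0.1012] [0.6059 0.1299 0.1337] pivot height over top 0.023711325914228067
top 273 238 n [-0.4783 -0.0076  0.8782] tilt 0.499 dir -179.1 range [0.5512 0.0658 0.1005] [0.603  0.1205 0.1332] pivot height over top 0.023010669856651837
t 9.70 pos [0.6462 0.0319 0.1741] yaw 89.1 tilt [ 0.0001 -0.0002] F [-0.3607 -0.6468  0.1881] T [ 0.0573 -0.0945  0.0074] w 60.5 gf 4.1 q7 1.21
[ 3.2 -0.3 -6.9] spin -0.0
```

Emit:
{"method": "arm_command", "body": {"motion": [[64,0,0,0,0],[68,0,0,0,0],[74,0,0,0,0],[80,0,0,0,0],[80,0,0,0,0]]}}

```text
time: 10.12
position: [0.6461, 0.0325, 0.1743]
tool_rot: [0.024, 3.141, 0.0]
ft_force: [-0.1, -0.7, 0.1]
grip_width: 0.891
grip_force: 0.0
```

Emit:
{"method": "arm_command", "body": {"motion": [[80,0,0,-20,0],[80,0,0,-55,0],[80,30,0,-95,0],[80,60,0,-125,0],[80,90,0,-140,0]]}}

```text
time: 10.53
position: [0.5572, 0.0343, 0.3163]
tool_rot: [0.023, 3.139, 0.003]
ft_force: [-0.9, -1.2, 2.4]
grip_width: 0.918
grip_force: 0.0
```

```bash
python3 - <<'E'
from h import *
to()
S=np.array([.6013,.0327,.115]);n=np.array([-.472,-.082,.878])
for nm in("side","top"):
    p,d=get_image(nm);C=cloud(nm,d);H=(C-S)@n;r=np.linalg.norm(np.cross(C-S,n),axis=-1)
    m=(r<.09)&(H<.02)&(H>-.02)&(p.min(2)>130);P=C[m]
    w=np.linalg.lstsq(np.c_[P[:,:2],np.ones(len(P))],P[:,2],rcond=None)[0];v=np.array([-w[0],-w[1],1]);v/=np.linalg.norm(v)
    print(nm,len(P),"n",v,"tilt %.3f dir %.1f"%(np.arccos(v[2]),np.degrees(np.arctan2(v[1],v[0]))),"H",np.percentile(H[m],[5,25,50,75,95]))
    np.savez(nm+"1.npz",p=p,d=d)
    if nm=="side":A=cv2.resize(p[170:270,165:280],(400,348),interpolation=2)
    else:B=cv2.resize(p[130:215,225:310],(348,348),interpolation=2)
cv2.imwrite('pics/fit.png',np.hstack([A,B])[:,:,::-1])
E
```

```text
t 10.53 pos [0.5572 0.0343 0.3163] yaw 89.1 tilt [0.0027 0.0022] F [-0.9028 -1.2451  2.4001] T [ 0.0005 -0.0653  0.0078] w 79.8 gf 0.0 q7 1.33
side 2174 n [-0.4421 -0.0743  0.8939] tilt 0.465 dir -170.5 H [0.004  0.0082 0.0095 0.0107 0.0121]
top 49 n [-0.4412 -0.0773  0.894 ] tilt 0.464 dir -170.1 H [0.0048 0.0068 0.0081 0.01   0.0119]
```

View pics/fit.png

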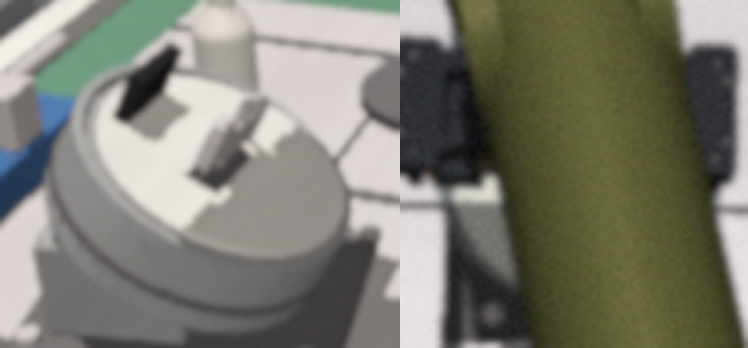

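The lid is over the nut with its grip outwards, at crop (148,82). It tilts 0.465 against the face's 0.50, so its low edge rests on the lip. It must be pushed a few mm upslope against the grip with closed fingers.

```bash
python3 - <<'E'
from h import *
S=np.array([.6013,.0327,.115]);n=np.array([-.472,-.082,.878]);n/=np.linalg.norm(n)
xs=np.array([np.cos(.171)*.8776,np.sin(.171)*.8776,.4794]);ys=np.cross(n,xs);F=np.c_[xs,ys,n]
z=np.load("side1.npz");C=(cloud("side",z["d"])-S)@F;p=z["p"]
m=np.zeros((420,560),bool);m[178:210,195:222]=1;m&=p.max(2)<70
Q=C[m];Q=Q[(Q[:,2]>.0)&(Q[:,2]<.06)];print("grip",len(Q),np.percentile(Q,[3,50,97],axis=0))
v=np.cov(Q[:,:2].T);print(np.linalg.eigh(v))
# nut: grey above lid
m2=(C[...,2]>.025)&(C[...,2]<.055)&(np.hypot(C[...,0],C[...,1])<.04)&(p.min(2)>75);Q=C[m2];print("nut",len(Q),Q.mean(0));w,V=np.linalg.eigh(np.cov(Q[:,:2].T));print(V[:,1])
# lid low edge
m3=(abs(C[...,1])<.02)&(C[...,0]<-.07)&(C[...,0]>-.12)&(C[...,2]>-.01)
for a in np.arange(-.12,-.07,.004):
    k=m3&(abs(C[...,0]-a)<.002);print("%.3f H %.4f col %s n %d"%(a,np.median(C[k][:,2]) if k.any() else 0,np.median(p[k],0) if k.any() else 0,k.sum()))
def tcp(x,y,h): return S+F@[x,y,h]
print("world of seat (.05,0,.02)",tcp(.05,0,.02),tcp(.064,0,.016))
E
```

```text
grip 145 [[ 0.0574 -0.0258  0.0148]
 [ 0.0635  0.0072  0.0363]
 [ 0.0718  0.0216  0.0483]]
EighResult(eigenvalues=array([0.    , 0.0003]), eigenvectors=array([[-0.977 ,  0.2133],
       [ 0.2133,  0.977 ]]))
nut 167 [-0.0001  0.0088  0.0413]
[0.3202 0.9474]
-0.120 H 0.0000 col 0 n 0
-0.116 H 0.0000 col 0 n 0
-0.112 H 0.0000 col 0 n 0
-0.108 H 0.0000 col 0 n 0
-0.104 H 0.0000 col 0 n 0
-0.100 H 0.0059 col [116. 113. 112.] n 11
-0.096 H 0.0064 col [116. 113. 110.] n 15
-0.092 H 0.0116 col [136. 132. 127.] n 13
-0.088 H 0.0121 col [146. 142. 137.] n 17
-0.084 H 0.0119 col [146. 142. 137.] n 14
-0.080 H 0.0115 col [146. 142. 136.] n 15
-0.076 H 0.0112 col [146. 141. 136.] n 17
-0.072 H 0.0115 col [145. 141. 136.] n 14
world of seat (.05,0,.02) [0.6351 0.0385 0.1565] [0.6491 0.0409 0.1597]
```

Emit:
{"method": "arm_command", "body": {"motion": [[80,-30,0,15,0],[80,-60,0,45,0],[80,-90,0,80,0],[80,-90,0,120,0],[80,-90,0,138,0]]}}

```text
time: 11.05
position: [0.6458, 0.0317, 0.1695]
tool_rot: [-0.025, -3.135, -0.002]
ft_force: [-1.4, -1.9, 13.6]
grip_width: 0.918
grip_force: 8.6
```

Emit:
{"method": "arm_command", "body": {"motion": [[50,0,0,1,0],[50,0,0,1,0],[50,0,0,1,0],[50,0,0,1,0],[50,0,0,1,0]], "newtons": 10}}

```text
time: 11.47
position: [0.6467, 0.0318, 0.1753]
tool_rot: [0.025, 3.141, -0.001]
ft_force: [0.4, -0.4, -0.9]
grip_width: 0.706
grip_force: 9.6
```

Emit:
{"method": "arm_command", "body": {"motion": [[50,-1.5,0.2,-1,0],[50,-3,0.4,-2,0],[50,-4.5,0.6,-2.5,0],[50,-6,0.8,-3,0],[50,-6,0.8,-3,0]]}}

```text
time: 11.88
position: [0.6523, 0.0329, 0.1781]
tool_rot: [-0.024, -3.141, 0.0]
ft_force: [-3.2, 0.1, 0.3]
grip_width: 0.707
grip_force: 10.0
```

```bash
cat >> h.py <<'E'
S=np.array([.6013,.0327,.115]);n_=np.array([-.472,-.082,.878]);n_/=np.linalg.norm(n_)
xs=np.array([np.cos(.171)*.8776,np.sin(.171)*.8776,.4794]);ys=np.cross(n_,xs);F=np.c_[xs,ys,n_]
def fit(nm="side"):
    p,d=get_image(nm);C=(cloud(nm,d)-S)@F
    m=(np.hypot(C[...,0],C[...,1])<.085)&(abs(C[...,2])<.018)&(p.min(2)>125);P=C[m]
    for _ in range(3):
        w=np.linalg.lstsq(np.c_[P[:,:2],np.ones(len(P))],P[:,2],rcond=None)[0];r=P[:,2]-np.c_[P[:,:2],np.ones(len(P))]@w;P=P[abs(r)<.004]
    print("lid top in seat frame: slope x,y, height",w,len(P))
    k=(abs(C[...,1])<.03)&(C[...,0]<-.06)&(abs(C[...,2])<.03)
    print("low edge heights",[round(float(np.median(C[k&(abs(C[...,0]-a)<.003)][:,2])),4) for a in(-.1,-.094,-.088,-.08,-.07)])
    m2=(C[...,2]>.025)&(C[...,2]<.055)&(np.hypot(C[...,0],C[...,1])<.04)&(p.min(2)>75);Q=C[m2]
    if len(Q)>9: V=np.linalg.eigh(np.cov(Q[:,:2].T))[1][:,1];V=V*np.sign(V[1]);print("nut",len(Q),Q.mean(0),"wing~ %.2f"%np.arctan2(V[0],V[1]),"max h",np.percentile(Q[:,2],97))
    return p,C
E
python3 -c "
from h import *
to();fit()"
```

```text
t 11.88 pos [0.6523 0.0329 0.1781] yaw 89.1 tilt [-0.001  -0.0003] F [-3.2282  0.1306  0.337 ] T [0.1197 0.4392 0.2283] w 61.5 gf 10.0 q7 1.20
lid top in seat frame: slope x,y, height [-0.0044 -0.0084  0.0077] 1889
low edge heights [0.0054, 0.005, 0.0016, 0.0081, 0.0081]
nut 165 [-0.0001  0.0088  0.0416] wing~ 0.32 max h 0.0524405967993305
```

The lid has dropped home: slope about 0, and its top is level inside the lip. I'll release it, raise the tool and set up over the nut.

Emit:
{"method": "arm_command", "body": {"motion": [[66,0,0,0,0],[72,0,0,0,0],[80,0,0,0,0],[80,0,0,0,0]]}}

```text
time: 12.27
position: [0.653, 0.0329, 0.1783]
tool_rot: [0.025, 3.14, 0.0]
ft_force: [0.4, -0.1, 0.5]
grip_width: 0.878
grip_force: 0.0
```

Emit:
{"method": "arm_command", "body": {"motion": [[80,0,0,-20,0],[80,0,0,-55,-7],[80,20,1,-75,-14],[80,40,2,-75,-21],[60,66,3,-75,-28]]}}

```text
time: 12.68
position: [0.5877, 0.0376, 0.2547]
tool_rot: [-0.744, 3.048, 0.0]
ft_force: [-0.5, -0.7, 1.1]
grip_width: 0.89
grip_force: 0.0
```

Emit:
{"method": "arm_command", "body": {"motion": [[44,0,0,0,-7],[44,0,0,0,-14],[44,0,0,0,-21],[44,0,0,0,-24],[44,0,0,0,-24]]}}

```text
time: 13.1
position: [0.5868, 0.0368, 0.2532]
tool_rot: [-1.356, 2.833, -0.0]
ft_force: [0.3, 0.2, -0.4]
grip_width: 0.563
grip_force: 0.0
```

```bash
python3 -c "
from h import *
to((.586,.030,.22,140),(.586,.030,.148,140));fit()"
```

```text
t 13.10 pos [0.5868 0.0368 0.2532] yaw 141.2 tilt [0.0007 0.0001] F [ 0.3372  0.1995 -0.3812] T [ 0.1541 -0.0359 -0.0039] w 49.0 gf 0.0 q7 2.11
[ 5.8 -3.6 33.2] spin 1.2
[  5.9  -3.6 105.2] spin 1.2
lid top in seat frame: slope x,y, height [-0.0004 -0.0042  0.0071] 1851
low edge heights [0.0059, 0.0057, 0.0069, 0.0071, 0.0073]
nut 167 [-0.0002  0.0088  0.0414] wing~ 0.32 max h 0.05215359570563291
```

Emit:
{"method": "arm_command", "body": {"motion": [[44,6,-3.5,30,1],[44,6,-3.5,55,1],[44,6,-3.5,75,1],[44,6,-3.5,85,1],[44,6,-3.5,90,1]]}}

```text
time: 13.57
position: [0.5848, 0.0299, 0.1615]
tool_rot: [1.328, -2.845, -0.001]
ft_force: [0.5, -0.4, 0.6]
grip_width: 0.506
grip_force: 0.0
```

Emit:
{"method": "arm_command", "body": {"motion": [[44,0,0,5,0],[44,0,0,10,0],[44,0,0,14,0],[44,0,0,14,0]]}}

```text
time: 13.9
position: [0.5856, 0.0303, 0.1489]
tool_rot: [-1.33, 2.846, 0.0]
ft_force: [-1.9, 0.4, -0.1]
grip_width: 0.504
grip_force: 0.3
```

```bash
python3 -c "
from h import *
to((.586,.030,.148,140))
p,C=fit()
cv2.imwrite('pics/nut.png',cv2.resize(p[150:270,165:295],(650,600),interpolation=2)[:,:,::-1])"
```

```text
t 13.90 pos [0.5856 0.0303 0.1489] yaw 140.1 tilt [0.0001 0.0001] F [-1.9277  0.4209 -0.1377] T [0.2748 0.0765 0.0337] w 43.8 gf 0.3 q7 2.04
[-0.  -0.5  0.9] spin 0.1
lid top in seat frame: slope x,y, height [ 0.0002 -0.0034  0.0071] 1677
low edge heights [0.0055, 0.0063, 0.0068, 0.0074, 0.0069]
nut 93 [0.005  0.0225 0.0399] wing~ -0.62 max h 0.05159281070716992
```

View pics/nut.png

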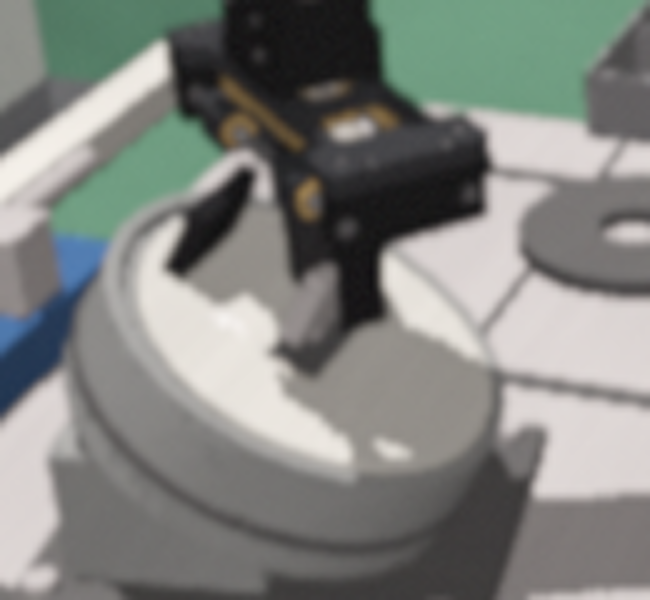

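The nut stands between the fingers at crop (315,310). I'll turn it clockwise in slow steps.

Emit:
{"method": "arm_command", "body": {"motion": [[44,0,0,0,5],[44,0,0,0,10],[44,0,0,0,15],[44,0,0,0,20],[44,0,0,0,25]], "newtons": 30}}

```text
time: 14.37
position: [0.5851, 0.0299, 0.1493]
tool_rot: [0.676, -3.067, 0.001]
ft_force: [-2.9, 0.8, 0.1]
grip_width: 0.503
grip_force: 1.2
```

```bash
python3 -c "
from h import *
to();fit()"
```

```text
t 14.37 pos [0.5851 0.0299 0.1493] yaw 114.9 tilt [-0.0009 -0.0006] F [-2.8617  0.8126  0.0884] T [0.128  0.4642 0.0643] w 43.8 gf 1.2 q7 1.64
lid top in seat frame: slope x,y, height [-0.0006 -0.0028  0.0072] 1535
low edge heights [0.0053, 0.0059, 0.0072, 0.0072, 0.007]
nut 130 [-0.0002  0.006   0.0391] wing~ 0.65 max h 0.049886631733074754
```

Emit:
{"method": "arm_command", "body": {"motion": [[42,0,0,0,5],[40,0,0,0,10],[38,0,0,0,15],[36,0,0,0,20],[34,0,0,0,25]]}}

```text
time: 14.83
position: [0.5857, 0.0311, 0.1498]
tool_rot: [-0.001, 3.141, 0.001]
ft_force: [-1.7, 2.6, 0.8]
grip_width: 0.412
grip_force: 1.2
```

Emit:
{"method": "arm_command", "body": {"motion": [[32,0,0,1,5],[30,0,0,2,10],[30,0,0,3,15],[30,0,0,4,20],[30,0,0,4,20]]}}

```text
time: 15.25
position: [0.5865, 0.0306, 0.1459]
tool_rot: [0.542, 3.092, 0.001]
ft_force: [0.5, 0.6, 1.1]
grip_width: 0.345
grip_force: 0.8
```

```bash
python3 -c "
from h import *
to();p,C=fit()
cv2.imwrite('pics/nut2.png',cv2.resize(p[150:270,165:295],(650,600),interpolation=2)[:,:,::-1])"
```

```text
t 15.25 pos [0.5865 0.0306 0.1459] yaw 70.1 tilt [0.0025 0.0002] F [0.5315 0.648  1.076 ] T [ 0.2726 -0.1511  0.0649] w 30.1 gf 0.8 q7 0.91
lid top in seat frame: slope x,y, height [-0.0005 -0.0028  0.0071] 1500
low edge heights [0.0052, 0.0059, 0.007, 0.0072, 0.0071]
nut 197 [-0.0084  0.0021  0.0387] wing~ 1.32 max h 0.05229260361809961
```

View pics/nut2.png

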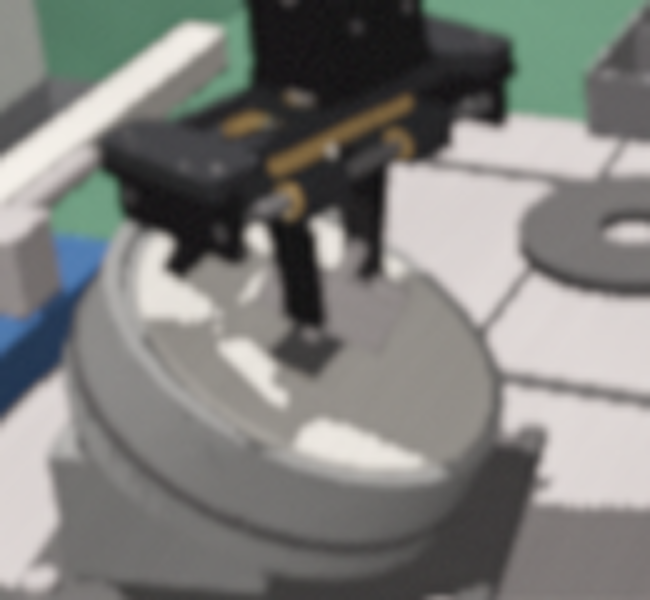

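The finger hides the nut (crop (310,270)), and the moment about z is about 0.065 N m, the nut's own friction. I'll carry on.

Emit:
{"method": "arm_command", "body": {"motion": [[28,0,0,1,4],[26,0,0,2,8],[24,0,0,2,12],[24,0,0,2,16],[24,0,0,2,20]]}}

```text
time: 15.72
position: [0.5873, 0.0304, 0.1435]
tool_rot: [1.068, 2.95, 0.003]
ft_force: [4.6, 0.3, -2.4]
grip_width: 0.283
grip_force: 10.4
```

```bash
python3 -c "
from h import *
to();fit()"
```

```text
t 15.72 pos [0.5873 0.0304 0.1435] yaw 50.2 tilt [0.0042 0.0007] F [ 4.5535  0.3018 -2.403 ] T [ 0.2375 -1.154   0.349 ] w 24.6 gf 10.4 q7 0.58
lid top in seat frame: slope x,y, height [ 0.0001 -0.0024  0.0071] 1584
low edge heights [0.0054, 0.0056, 0.0065, 0.0072, 0.0073]
nut 220 [-0.0052  0.0063  0.039 ] wing~ -1.27 max h 0.05304111951180051
```

Emit:
{"method": "arm_command", "body": {"motion": [[24,0,0,0,3],[24,0,0,0,6],[24,0,0,0,9],[24,0,0,0,12],[24,0,0,0,12]]}}

```text
time: 16.18
position: [0.5874, 0.0297, 0.1435]
tool_rot: [1.368, 2.824, 0.003]
ft_force: [4.9, -3.0, -2.6]
grip_width: 0.282
grip_force: 25.1
```

```bash
python3 -c "
from h import *
to();fit()"
```

```text
t 16.18 pos [0.5874 0.0297 0.1435] yaw 38.3 tilt [ 0.004  -0.0001] F [ 4.8587 -3.0298 -2.5783] T [ 0.491  -1.321   0.8684] w 24.5 gf 25.1 q7 0.39
lid top in seat frame: slope x,y, height [ 0.0001 -0.0031  0.0071] 1633
low edge heights [0.0051, 0.0059, 0.0071, 0.0071, 0.0073]
nut 240 [-0.0018  0.0061  0.0387] wing~ -0.95 max h 0.052264573024245586
```

The torque is rising (0.87 N m), and the wing reads about 2.19 both by depth and by geometry. I'll turn a little more, then back off and look.

Emit:
{"method": "arm_command", "body": {"motion": [[24,0,0,0,2],[24,0,0,0,4],[24,0,0,0,5],[24,0,0,0,5]]}}

```text
time: 16.57
position: [0.5869, 0.0303, 0.1435]
tool_rot: [1.49, 2.763, 0.003]
ft_force: [5.0, -1.3, -0.7]
grip_width: 0.289
grip_force: 30.5
```

```bash
python3 -c "
from h import *
to();fit()"
```

```text
t 16.57 pos [0.5869 0.0303 0.1435] yaw 33.3 tilt [0.0031 0.0005] F [ 5.0392 -1.2559 -0.732 ] T [ 0.7783 -1.4675  0.946 ] w 25.1 gf 30.5 q7 0.31
lid top in seat frame: slope x,y, height [ 0.     -0.0037  0.0071] 1627
low edge heights [0.0052, 0.0056, 0.0072, 0.007, 0.0071]
nut 249 [-0.0006  0.0065  0.0389] wing~ -0.95 max h 0.053084257704623744
```

Emit:
{"method": "arm_command", "body": {"motion": [[30,0,0,0,-4],[36,0,0,0,-6],[44,0,0,0,-6],[44,0,0,-15,-6],[44,0,0,-35,-6]]}}

```text
time: 17.03
position: [0.5829, 0.0295, 0.176]
tool_rot: [-1.347, -2.831, 0.005]
ft_force: [-0.5, 1.0, 0.8]
grip_width: 0.486
grip_force: 0.0
```

Emit:
{"method": "arm_command", "body": {"motion": [[44,0,0,-30,0],[44,0,0,-60,0],[44,0,0,-90,0],[44,0,0,-90,0]]}}

```text
time: 17.37
position: [0.5874, 0.0307, 0.2741]
tool_rot: [1.347, 2.83, 0.004]
ft_force: [1.4, 0.5, 0.1]
grip_width: 0.503
grip_force: 0.0
```

```bash
python3 -c "
from h import *
to();p,C=fit()
m=(C[...,2]>.02)&(C[...,2]<.06)&(np.hypot(C[...,0],C[...,1])<.045)&(p.min(2)>60);Q=C[m];print(len(Q),np.percentile(Q,[2,98],axis=0));e=Q[Q[:,2]>.035]
for a,b in((.02,.03),(.03,.036),(.036,.06)):
  q=Q[(Q[:,2]>a)&(Q[:,2]<b)]
  if len(q)>8:
    w,V=np.linalg.eigh(np.cov(q[:,:2].T));v=V[:,1];print(a,len(q),q.mean(0),'wing',np.arctan2(v[0],v[1])%np.pi,np.sqrt(w))
cv2.imwrite('pics/nut3.png',cv2.resize(p[160:260,170:290],(720,600),interpolation=2)[:,:,::-1])"
```

```text
t 17.37 pos [0.5874 0.0307 0.2741] yaw 39.1 tilt [ 0.0074 -0.0007] F [1.3747 0.5177 0.1378] T [ 0.0276 -0.1667 -0.0633] w 43.7 gf 0.0 q7 0.46
lid top in seat frame: slope x,y, height [ 0.     -0.003   0.0072] 1735
low edge heights [0.0046, 0.006, 0.0071, 0.007, 0.007]
nut 212 [-0.0002  0.0046  0.0374] wing~ -0.80 max h 0.05006055332371158
258 [[-0.0242 -0.0187  0.0212]
 [ 0.0241  0.0255  0.0563]]
0.02 75 [-0.0007  0.0074  0.0255] wing 2.3107477780888472 [0.0022 0.0192]
0.03 49 [0.0011 0.005  0.0332] wing 2.320270542498649 [0.0024 0.021 ]
0.036 134 [-0.0007  0.0035  0.0433] wing 2.3588669745358546 [0.0031 0.0185]
```

View pics/nut3.png

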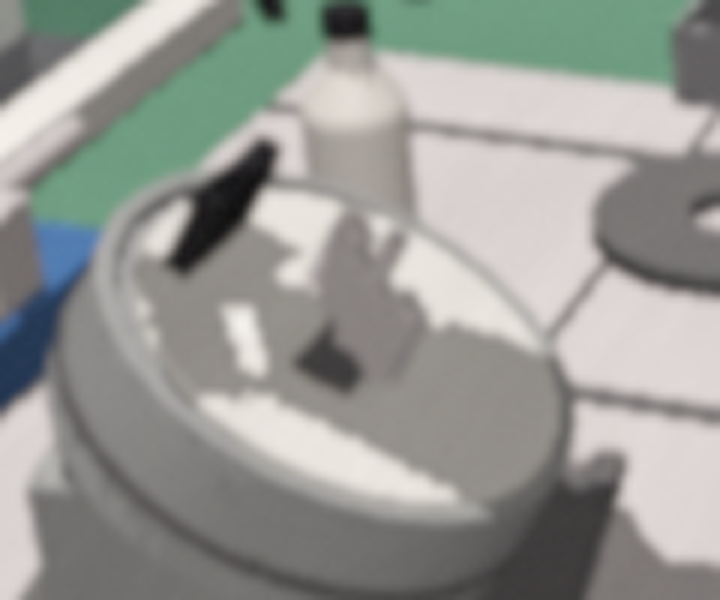

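The lid is seated inside the lip with its grip outwards at crop (225,210). The nut is turned to about 2.3 rad, roughly 0.2 past contact, and it resisted at about 0.9 N m, so it is snug. The arm is clear.

```bash
python3 -c "
from bench import *
print(close_job())"
```

```text
the job is handed in; nothing more can be done
None
```

The lid lies home inside the drum's lip with its grip outwards, and the wing nut is turned clockwise to about 2.3 rad, roughly 0.2 past first contact and snug; the job was handed in at about 17.4 s of the 64 s with the arm clear, and no verdict was shown.

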